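# Check both scooter brake levers against their stops

## Task

Check the brake levers of the scooter handlebar in the bench stand: with the outside of the fingers, press the left lever (the robot's left) all the way in to its stop, keep it there for a second, and let it spring right out again. Then press the right lever all the way in to its stop, where it stays short of the grip, and finish while still holding it there. Only press the levers from the side facing the robot, never reach in behind them or grip them, do not touch the bar, its grips or the brake housings, and leave the things lying around alone.

Things in the scene. Friction and masses are not known exactly. Their poses are not given: they have to be found in the camera images.
- stand: fixed bench stand: round dark foot 120 mm across, column and red clamp block, holding a scooter handlebar by its stem. Origin at the foot's centre on the worktop; the bar runs along its y axis (to the robot's left) and both levers stand on the -x side, towards the robot. It does not move.
- bar: the handlebar: round bar 460 mm long, axis 130 mm above the worktop, straight over the foot's centre, with black rubber grips (115 mm long, 33 mm thick, 40 mm at their end flanges) at both ends and the black brake housings just inside them. Nothing of it stands higher than 151 mm. Origin as stand.
- left_press (a point): the place to press the left lever: centre of the blade's outer face (the face towards the robot), 80 mm from the lever's pivot. Its x axis is level and points square into the face, towards the bar (the way to press); its y axis runs along the blade towards the robot's left; z is up. The blade is a silver strip 17 mm tall, 7 mm thick, 120 mm long from pivot to rounded tip; this point is half-way up it, 130 mm above the worktop. It moves with the lever.
- left_pivot (a point): upright pivot axis of the left lever, half-way up the blade, in the black housing on the bar. At rest the blade splays 0.34 rad away from the bar, outwards to its tip.
- left_lever (a joint): the left lever, rad: 0 = sprung out at rest, 0.30 = pressed in to its stop. A spring returns it: at the press point it takes about 1.3 N to start and 4 N to reach the stop (more is felt when slanting finger backs rub on the blade); there it is suddenly solid, with the blade nearly parallel to the bar and about 25 mm clear of the grip. The press point travels about 24 mm.
- left_inner: black rubber strip on the inner face of the left blade (towards the bar), 4 mm thick, 10 mm tall. Only touched by a finger that reaches in behind the lever, to pinch or hook it. Origin at the pivot.
- right_press (a point): the place to press the right lever: centre of the blade's outer face (the face towards the robot), 80 mm from the lever's pivot. Its x axis is level and points square into the face, towards the bar (the way to press); its y axis runs along the blade towards the robot's left; z is up. The blade is a silver strip 17 mm tall, 7 mm thick, 120 mm long from pivot to rounded tip; this point is half-way up it, 130 mm above the worktop. It moves with the lever.
- right_pivot (a point): upright pivot axis of the right lever, half-way up the blade, in the black housing on the bar. At rest the blade splays 0.34 rad away from the bar, outwards to its tip.
- right_lever (a joint): the right lever, rad: 0 = sprung out at rest, 0.30 = pressed in to its stop. A spring returns it: at the press point it takes about 1.3 N to start and 4 N to reach the stop (more is felt when slanting finger backs rub on the blade); there it is suddenly solid, with the blade nearly parallel to the bar and about 25 mm clear of the grip. The press point travels about 24 mm.
- right_inner: black rubber strip on the inner face of the right blade (towards the bar), 4 mm thick, 10 mm tall. Only touched by a finger that reaches in behind the lever, to pinch or hook it. Origin at the pivot.
- tape_1: bystander: black roll of tape lying flat, 58x56x19 mm; origin under its centre
- sewing_tin: bystander: grey tin box, 70x114x37 mm; origin under its centre
- dosing_ball: bystander: pale round dosing cup, 66x66x50 mm; origin under its centre
- keys_1: bystander: bunch of keys with a white fob lying flat, 110x121x8 mm; origin under its centre
- care_can: bystander: blue and white spray can, standing, 54x56x169 mm; origin under its centre
- bottle_1: bystander: brown dropper bottle, standing, 33x34x102 mm; origin under its centre

How it is judged:
By the outcome, as a careful person would: the job done as asked, in the order asked, and still so for the second after the job is handed in, while the arm keeps its last pose, push and grip.
It also fails if it takes over 45 s, if anything falls off the work surface, if the arm or the gripper's body presses on something with over 40 N, if the wrist force passes 120 N, or if a joint passes its speed limit or range.

## Robot

A 6-joint arm with a two-finger parallel gripper is mounted at the origin on a cart in front of the work surface, level with it; the furniture and walls round the work are solid. World frame = base frame: x ahead of the robot, y to its left, z up, the work surface at z = 0. Lengths are in mm, angles in rad, forces in N, time in s.
With the tool pointing down it reaches from about 275 to 725 mm from the base axis. Payload 5.6 kg.
Tool frame: the origin (TCP) lies where the fingers leave the gripper's body, on its centre line; the fingertips stand 73 mm ahead of it and the grasp point (between the pads) lies 54 mm ahead of it; z points along the fingers, y is the line along which they close (so a half turn about z gives the same grasp; the last joint's range is limited). The gripper opens to 85 mm and grips with 20 to 120 N. Pads are 22 mm wide; open, the fingers measure 114 mm over their backs; the gripper's body (76 mm by 85 mm) begins 54 mm behind the grasp point. The pads swing forward as they close: fully open they stand 13 mm farther back than shut.
Start: joints at [-0.954, 0.255, 0.108, 0, -1.424, -0.285], TCP at [179.179, -519.988, 303.883] pointing down, gripper open.
Joint ranges: [-2.95, 2.95], [-1.21, 1.97], [-1.09, 1.5], [-2.87, 1.71], [-2.94, -0.07], [-3.05, 3.05]. Speed limits (rad/s): [2.57, 2.57, 3.14, 3.14, 3.14, 3.14].

## Interface

Orientations are given as a unit quaternion [x, y, z, w].
In Python, from rig import state, camera, hand_in gives the robot as it stands.
- The arm moves only by the tool step_arm, never from a script. Its argument "increments" is a list that holds one entry, the list of rows, each a list of 7 numbers: the opening in per cent of the stroke, from 0 (shut) to 100 (fully open), then the shift along the tool's x, y, z in units of 40 mm (1.0 is 40 mm), then the turn, a rotation vector about the tool's x, y, z in units of 6 degrees (1.0 is 6 degrees). A call has 1 to 10 rows; each row shifts and turns the commanded pose from where the row before left it, along the tool's axes as they then stand; what a row does not reach is not made up. A row lasts 1/8 s, in which the tool goes at most 62.5 mm and 10.7 degrees, less where a joint would pass 70% of its speed; a pose out of reach is approached as far as the arm can. A call is refused whole if a number of a shift passes 1 or a number of a turn 1, either way. A call with a gripper value outside its range is refused whole. The fingers move at their own pace and stop on an object; "newtons" is the grip in N (left out, the last holds). Time passes only in rows, so rows that do not move let the fingers close. It gives the time, the measured TCP pose, the force, the opening and the grip force at its end, in the units of the state.
- state(): the state, without advancing time (a new reading comes with each control period).
- camera(name): name is "side" or "top"; returns a dict with "image" (480x640x3 uint8, blue, green, red), "z_map" (480x640 float32, mm along the optical axis (not along the pixel's ray), 0 where there is no reading), "fx", "fy", "cx", "cy" (pixels), "dist_coeffs" ([k1, k2, p1, p2, k3] as OpenCV has them; the pictures are not rectified), "eye" and "rotation" of the camera in the world. Camera axes: x right, y down, z forward; pixel columns grow to the right and rows downward; lengths in mm; the calibration is good to about 2 mm. A picture is of the moment at which its call begins.
- hand_in(): hands the job in; it is judged then, once.
The state is a dict: "clock": time; "joint_pos": joint angles; "dq": joint speeds; "effort": joint torques, N m; "eef_pos": TCP position; "tcp_rot": TCP orientation; "contact_force": force on the tool from outside, world axes, zero at the start; "moment": the same for the moment, N m; "gripper_width": finger opening in mm; "grip_force": force on a finger pad.
Only numpy, scipy, OpenCV 4.12 (cv2) and the standard library are available. Lean on these libraries where they do the work, as an engineer would, in place of code of your own. Each camera call takes 0.05 s, during which the arm holds its last target. There are 200 camera calls.

## Working session

There is one attempt and no reset: what is moved stays moved. The work goes in short steps, Python scripts to look and compute and a tool call to move; the robot and the scene stay as the last step left them, time stands still between calls to the robot, and variables do not carry over. Pictures are saved under pics/ and viewed, at most 10 in all, crops included, and the job is handed in when it is done.

Besides the shell and the picture viewer there is one more tool, called after "Emit:" as name(argument=value, ...), one argument or row to a line, values as JSON. step_arm: Moves the arm, as the interface text tells. Its arguments: {"type":"object","properties":{"increments":{"type":"array"},"newtons":{"type":"number"}},"required":["increments"]}

```bash
mkdir -p pics; ls
cat > h.py <<'E'
import numpy as np, cv2
from rig import state, camera, hand_in
def world(c,u,v,z=None):
    K=np.array([[c['fx'],0,c['cx']],[0,c['fy'],c['cy']],[0,0,1]])
    p=cv2.undistortPoints(np.array([[[u,v]]],float),K,np.array(c['dist_coeffs'],float))[0,0]
    R=np.array(c['rotation']);R=R if R.shape==(3,3) else None
    d=R@np.array([p[0],p[1],1]);e=np.array(c['eye'],float)
    if z is None: return e+d*c['z_map'][int(v),int(u)]
    return e+d*(z-e[2])/d[2]
E
python3 - <<'E'
from h import *
print(state())
for n in('top','side'):
    c=camera(n);cv2.imwrite(f'pics/{n}0.png',c['image']);np.save(f'{n}0.npy',c,allow_pickle=True)
    print({k:v for k,v in c.items() if k not in('image','z_map')})
E
```

```text
pics
{'clock': 0.0, 'joint_pos': array([-9.54393358e-01,  2.55738463e-01,  1.06980597e-01, -4.76589758e-04,
       -1.42394203e+00, -2.84587123e-01]), 'dq': array([-0.00194019,  0.00016175, -0.00121449, -0.00114099,  0.00056907,
       -0.00117997]), 'effort': array([ 1.60109150e-03, -3.86627126e+01,  2.37946182e+01,  5.36520258e+00,
       -5.88281386e-03,  1.89149893e-05]), 'eef_pos': array([ 179.09251774, -519.62357753,  302.99043134]), 'tcp_rot': array([-1.65113164e-01,  9.86274141e-01,  9.59451689e-04, -2.02236179e-04]), 'contact_force': array([ 0.31205318,  0.29567338, -0.08108229]), 'moment': array([ 0.00974727, -0.04604749, -0.0283579 ]), 'grip_force': 0.0, 'gripper_width': 85.4600850024437}
{'fx': 481.4314110252024, 'fy': 481.4314110252024, 'cx': 325.6935906796392, 'cy': 238.94275176103602, 'dist_coeffs': array([0.00358066, 0.        , 0.        , 0.        , 0.        ]), 'eye': array([ 333.55063084,  -72.46740269, 1242.454632  ]), 'rotation': array([-0.70343231,  0.70647962, -0.05573755,  0.05443208])}
{'fx': 597.5127363830545, 'fy': 597.5127363830545, 'cx': 333.62957792404904, 'cy': 233.08014123147325, 'dist_coeffs': array([0.02791747, 0.        , 0.        , 0.        , 0.        ]), 'eye': array([-849.95954474,   72.1228084 ,  957.60086282]), 'rotation': array([-0.581582  ,  0.65640996, -0.35563836,  0.3231249 ])}
```

View pics/top0.png

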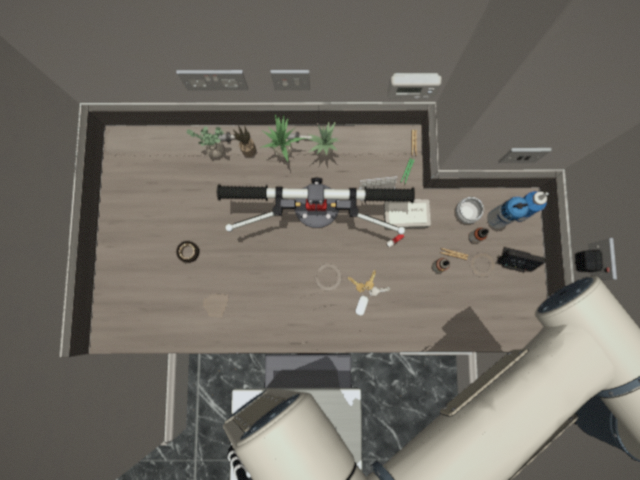

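View pics/side0.png

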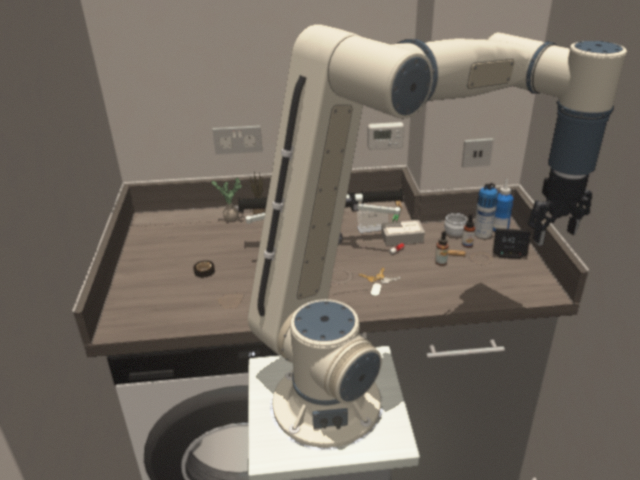

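The top view shows the bar running from (218,192) to (414,195). The left blade goes from its housing at about (278,210) to a ball tip at (228,228), and the right one from (352,210) to (402,230). The side view is mostly blocked by the arm, so I'll measure from the top.

```bash
sed -i "s/R=np.array(c\['rotation'\]);R=.*/R=Rotation.from_quat(c['rotation']).as_matrix()/; 1a from scipy.spatial.transform import Rotation" h.py
python3 - <<'E'
from h import *
c=np.load('top0.npy',allow_pickle=True).item()
im=c['image']; 
cv2.imwrite('pics/crop0.png',cv2.resize(im[170:250,205:425],None,fx=3.6,fy=3.6,interpolation=cv2.INTER_CUBIC))
hsv=cv2.cvtColor(im,cv2.COLOR_BGR2HSV)
print('base',world(c,300,430,0), 'corner',world(c,75,352,0))
# points by depth: silver bright pixels in lever zones
for n,(u0,u1) in dict(left=(222,272),right=(358,408)).items():
    P=[]
    for u in range(u0,u1):
        for v in range(204,238):
            if hsv[v,u,2]>120 and hsv[v,u,1]<70:
                p=world(c,u,v)
                if 115<p[2]<150:P.append((u,v,*p))
    P=np.array(P);print(n,len(P),P[:,4].mean().round(1))
    Q=np.array([world(c,u,v,138.5)[:2] for u,v in P[:,:2]])
    f=cv2.fitLine(Q.astype(np.float32),cv2.DIST_HUBER,0,.01,.01).ravel()
    print('dir',f, 'ang',np.arctan(f[0]/f[1]),'ends',Q[Q[:,1].argmin()],Q[Q[:,1].argmax()])
# bar: ends & axis
for u,v in((218,191),(414,195),(316,205)): print((u,v),world(c,u,v,130).round(1),world(c,u,v).round(1))
B=[]
for u in list(range(222,265))+list(range(360,410)):
    col=[v for v in range(178,206) if hsv[v,u,2]<60 and 135<world(c,u,v)[2]<160]
    if col: B.append(world(c,u,np.mean(col),146)[:2])
B=np.array(B);f=cv2.fitLine(B.astype(np.float32),cv2.DIST_HUBER,0,.01,.01).ravel();print('bar',f,np.arctan(f[0]/f[1]),B.min(0),B.max(0))
E
```

```text
base [53.88445221 -9.95261045  0.        ] corner [243.76371722 556.48275567   0.        ]
left 215 136.9
dir [ 3.1963560e-01 -9.4754052e-01  5.5033160e+02  1.0610682e+02] ang -0.32534492 ends [564.3574887   52.77626585] [541.00295542 157.31440816]
right 232 137.0
dir [ 3.4424067e-01  9.3888146e-01  5.4456586e+02 -2.0478644e+02] ang 0.3514299 ends [ 529.80591888 -257.39046912] [ 561.1332391  -150.70331127]
(218, 191) [624.8 180.3 130. ] [620.7 176.8 145.8]
(414, 195) [ 613.2 -285.   130. ] [ 608.2 -281.2  149.6]
(316, 205) [589.8 -52.4 130. ] [599.7 -51.6  87.4]
bar [ 1.95605960e-02  9.99808669e-01  6.13292358e+02 -1.07886696e+02] 0.019561844 [ 608.01663798 -270.2260515 ] [619.37418563 167.31137352]
```

View pics/crop0.png

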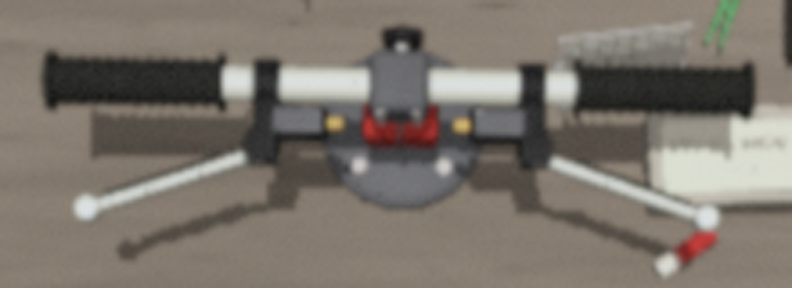

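The fits hold up: blade tops are at z≈137, blade angles are ±0.34 about a bar yaw of −0.02, and the bar axis is at x≈614. Left press point ≈ (545,113), right ≈ (540,−217). I'll press with the gripper shut and pointing down, with tool y along −x. The turn comes first.

Emit:
step_arm(
  increments=[
    [[0, 0, 0, 0, 0, 0, -1], [0, 0, 0, 0, 0, 0, -1], [0, 0, 0, 0, 0, 0, -1], [0, 0, 0, 0, 0, 0, -1], [0, 0, 0, 0, 0, 0, -1], [0, 0, 0, 0, 0, 0, -1], [0, 0, 0, 0, 0, 0, -1], [0, 0, 0, 0, 0, 0, -1], [0, 0, 0, 0, 0, 0, -1], [0, 0, 0, 0, 0, 0, -1]],
  ],
  newtons=20,
)

```text
clock: 1.35
eef_pos: [179.1, -519.8, 303.3]
tcp_rot: [-0.637, 0.77, 0.001, 0.0]
contact_force: [0.8, 0.1, 0.0]
gripper_width: -0.1
grip_force: 0.0
```

```bash
cat >> h.py <<'E'
def go(tx,ty,tz):
    s=state();R=Rotation.from_quat(s['tcp_rot']);d=np.array([tx,ty,tz])-s['eef_pos']
    print('pos',s['eef_pos'].round(1),'heading',np.degrees(np.arctan2(*R.as_matrix()[[1,0],1])).round(1),'zaxis',R.as_matrix()[:,2].round(3),'F',s['contact_force'].round(2),'t',s['clock'],'q',s['joint_pos'].round(2))
    print('tool units',(R.inv().apply(d)/40).round(2))
E
python3 - <<'E'
from h import *
c=np.load('top0.npy',allow_pickle=True).item()
for n,t,p in(('L',(228.9,227.5),(277.8,210.6)),('R',(401.4,230.3),(353.9,212.2))):
    t=world(c,*t,136)[:2];p=world(c,*p,142)[:2];L=np.linalg.norm(t-p);d=(t-p)/L
    print(n,'tip',t,'pivot',p,L,'press by tip-40',t-40*d,'by pivot+80',p+80*d)
go(505,115,303)
E
```

```text
L tip [535.51006546 150.9057224 ] pivot [574.04366671  36.64315218] 120.58512917420757 press by tip-40 [548.29227219 113.00301549] by pivot+80 [548.47925324 112.448566  ]
R tip [ 527.19543031 -251.65051652] pivot [ 569.49843271 -141.01775268] 118.44472317172323 press by tip-40 [ 541.48158887 -214.28869545] by pivot+80 [ 540.92611559 -215.74139481]
pos [ 179.1 -519.8  303.3] heading 169.2 zaxis [-0.     0.001 -1.   ] F [0.78 0.12 0.02] t 1.35 q [-0.95  0.26  0.11 -0.   -1.42  0.77]
tool units [-17.11  -5.03   0.02]
```

Emit:
step_arm(
  increments=[
    [[0, 0, 0, 0, 0, 0, -0.8], [0, 0, 0, 0, 0, 0, -0.8], [0, -1, -0.5, 0, 0, 0, 0], [0, -1, -0.5, 0, 0, 0, 0], [0, -1, -0.5, 0, 0, 0, 0], [0, -1, -0.5, 0, 0, 0, 0], [0, -1, -0.5, 0, 0, 0, 0], [0, -1, -0.5, 0, 0, 0, 0], [0, -1, -0.5, 0, 0, 0, 0], [0, -1, -0.5, 0, 0, 0, 0]],
  ],
)

```text
clock: 2.6
eef_pos: [347.1, -202.5, 303.7]
tcp_rot: [-0.698, 0.716, 0.0, -0.0]
contact_force: [1.1, -1.2, -0.8]
gripper_width: -0.0
grip_force: 0.0
```

```bash
python3 -c "
from h import *
go(495,115,303)"
```

```text
pos [ 347.1 -202.5  303.7] heading 178.6 zaxis [-0.  0. -1.] F [ 1.14 -1.22 -0.82] t 2.6 q [-0.13 -0.04 -0.23 -0.   -1.38  0.11]
tool units [-8.03 -3.5   0.02]
```

Emit:
step_arm(
  increments=[
    [[0, -0.95, -0.44, 0, 0, 0, 0], [0, -0.95, -0.44, 0, 0, 0, 0], [0, -0.95, -0.44, 0, 0, 0, 0], [0, -0.95, -0.44, 0, 0, 0, 0], [0, -0.95, -0.44, 0, 0, 0, 0], [0, -0.95, -0.44, 0, 0, 0, 0], [0, -0.95, -0.44, 0, 0, 0, 0], [0, -0.95, -0.44, 0, 0, 0, 0], [0, 0, 0, 0, 0, 0, 0]],
  ],
)

```text
clock: 3.72
eef_pos: [495.5, 98.6, 302.6]
tcp_rot: [-0.699, 0.715, 0.001, -0.001]
contact_force: [-0.4, -0.0, -0.3]
gripper_width: -0.1
grip_force: 0.0
```

```bash
python3 -c "
from h import *
go(495,115,186)"
```

```text
pos [495.5  98.6 302.6] heading 178.7 zaxis [-0.002 -0.001 -1.   ] F [-0.42 -0.04 -0.33] t 3.725 q [ 0.51  0.17 -0.01 -0.   -1.4  -0.53]
tool units [-0.41  0.02  2.91]
```

Emit:
step_arm(
  increments=[
    [[0, -0.2, 0, 0.6, 0, 0, 0], [0, -0.2, 0, 0.6, 0, 0, 0], [0, 0, 0, 0.6, 0, 0, 0], [0, 0, 0, 0.6, 0, 0, 0], [0, 0, 0, 0.5, 0, 0, 0], [0, 0, 0, 0, 0, 0, 0]],
  ],
)

```text
clock: 4.47
eef_pos: [494.3, 111.6, 186.5]
tcp_rot: [-0.698, 0.716, 0.001, -0.002]
contact_force: [-0.1, -1.1, 0.9]
gripper_width: -0.0
grip_force: 0.0
```

Run:
```python
from h import *
go(520,115,186)
a=camera('side');b=camera('top')
A=cv2.resize(a['image'][150:300,180:440],(780,450),interpolation=cv2.INTER_CUBIC)
cv2.imwrite('pics/side1.png',A);cv2.imwrite('pics/top1.png',b['image'])
```

```text
pos [494.3 111.6 186.5] heading 178.6 zaxis [-0.004 -0.002 -1.   ] F [-0.1  -1.15  0.88] t 4.475 q [ 0.53  0.24 -0.22 -0.   -1.12 -0.56]
tool units [-0.1  -0.64  0.01]
```

View pics/side1.png

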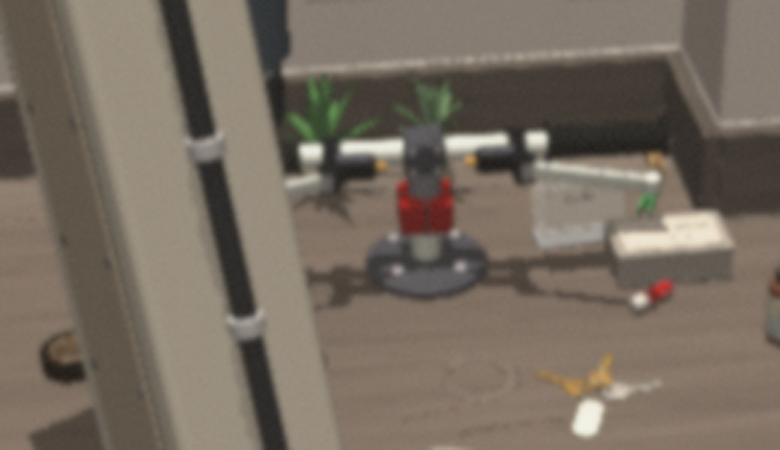

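View pics/top1.png

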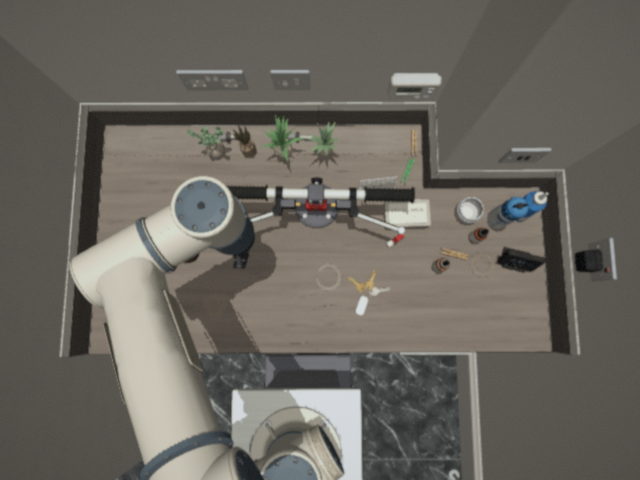

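The arm blocks both views of the finger. The top view still shows the inner end of the left blade near (262,216), which I can use as a check. I'll advance while watching the force.

Emit:
step_arm(
  increments=[
    [[0, -0.08, -0.2, 0, 0, 0, 0], [0, 0, -0.2, 0, 0, 0, 0], [0, 0, -0.2, 0, 0, 0, 0], [0, 0, 0, 0, 0, 0, 0]],
  ],
)

```text
clock: 5.08
eef_pos: [520.1, 115.1, 187.8]
tcp_rot: [-0.698, 0.716, -0.0, -0.0]
contact_force: [-0.4, 0.1, -0.4]
gripper_width: -0.0
grip_force: 0.0
```

Emit:
step_arm(
  increments=[
    [[0, 0, -0.2, 0, 0, 0, 0], [0, 0, 0, 0, 0, 0, 0]],
  ],
)

```text
clock: 5.32
eef_pos: [527.7, 114.8, 187.8]
tcp_rot: [-0.698, 0.716, 0.0, -0.0]
contact_force: [-1.0, -0.1, -0.1]
gripper_width: 0.2
grip_force: 0.1
```

Emit:
step_arm(
  increments=[
    [[0, 0, -0.2, 0, 0, 0, 0], [0, 0, 0, 0, 0, 0, 0]],
  ],
)

```text
clock: 5.58
eef_pos: [535.6, 114.8, 187.6]
tcp_rot: [-0.698, 0.716, 0.0, -0.0]
contact_force: [-2.4, -0.6, 0.0]
gripper_width: 0.5
grip_force: 1.0
```

```bash
cat >> h.py <<'E'
def piece(n,u0,u1,v0=205,v1=225):
    c=camera('top');hsv=cv2.cvtColor(c['image'],cv2.COLOR_BGR2HSV);Q=[]
    for u in range(u0,u1):
        col=[v for v in range(v0,v1) if hsv[v,u,2]>120 and hsv[v,u,1]<70 and 110<world(c,u,v)[2]<160]
        if col: Q.append(world(c,u,np.mean(col),138.5)[:2])
    Q=np.array(Q)
    if len(Q)>3:
        a=np.polyfit(Q[:,1],Q[:,0],1);print(n,'angle',np.arctan(a[0]).round(3),'ys',Q[:,1].min().round(),Q[:,1].max().round(),'x at ends',Q[0].round(1),Q[-1].round(1))
    else: print(n,'few',len(Q))
    return c
E
python3 -c "
from h import *
go(550,115,186);piece('L',252,273)"
```

```text
pos [535.6 114.8 187.6] heading 178.6 zaxis [-0.001 -0.    -1.   ] F [-2.39 -0.62  0.01] t 5.575 q [ 0.5   0.31 -0.11 -0.   -1.14 -0.52]
tool units [-0.01 -0.36  0.04]
L angle -0.219 ys 50.0 92.0 x at ends [559.8  92.4] [569.1  50.5]
```

Emit:
step_arm(
  increments=[
    [[0, 0, -0.15, 0, 0, 0, 0], [0, 0, -0.15, 0, 0, 0, 0], [0, 0, 0, 0, 0, 0, 0]],
  ],
)

```text
clock: 6.0
eef_pos: [547.7, 114.6, 187.6]
tcp_rot: [-0.698, 0.716, 0.0, -0.0]
contact_force: [-3.2, 2.1, 0.5]
gripper_width: -0.1
grip_force: 1.8
```

Emit:
step_arm(
  increments=[
    [[0, 0, -0.1, 0, 0, 0, 0], [0, 0, 0, 0, 0, 0, 0]],
  ],
)

```text
clock: 6.25
eef_pos: [551.3, 114.5, 187.6]
tcp_rot: [-0.698, 0.716, 0.0, -0.0]
contact_force: [-4.5, 4.0, 0.5]
gripper_width: 0.1
grip_force: 2.0
```

```bash
python3 -c "
from h import *
go(556,115,187);piece('L',252,273)"
```

```text
pos [551.3 114.5 187.6] heading 178.6 zaxis [-0.001  0.    -1.   ] F [-4.48  3.98  0.5 ] t 6.25 q [ 0.48  0.34 -0.07 -0.   -1.16 -0.51]
tool units [-0.01 -0.12  0.02]
L angle -0.059 ys 51.0 93.0 x at ends [569.3  92.6] [572.7  50.5]
```

Emit:
step_arm(
  increments=[
    [[0, 0, -0.05, 0, 0, 0, 0], [0, 0, 0, 0, 0, 0, 0]],
  ],
)

```text
clock: 6.55
eef_pos: [553.1, 114.5, 187.7]
tcp_rot: [-0.698, 0.716, 0.0, -0.0]
contact_force: [-3.9, 3.1, -0.4]
gripper_width: 0.2
grip_force: 2.1
```

Emit:
step_arm(
  increments=[
    [[0, 0, -0.05, 0, 0, 0, 0], [0, 0, 0, 0, 0, 0, 0]],
  ],
)

```text
clock: 6.8
eef_pos: [553.7, 114.5, 187.6]
tcp_rot: [-0.698, 0.716, 0.001, -0.001]
contact_force: [-10.8, 4.7, 3.4]
gripper_width: 0.0
grip_force: 5.0
```

```bash
python3 -c "
from h import *
go(557,115,187);piece('L',252,273)"
```

```text
pos [553.7 114.5 187.6] heading 178.6 zaxis [-0.004  0.    -1.   ] F [-10.81   4.7    3.38] t 6.8 q [ 0.48  0.35 -0.06 -0.   -1.16 -0.5 ]
tool units [-0.01 -0.08  0.01]
L angle -0.018 ys 51.0 93.0 x at ends [570.5  92.6] [571.5  50.5]
```

The force jumped to 11 N and the blade angle is −0.018, so the lever is at its stop. I'll hold it there.

Emit:
step_arm(
  increments=[
    [[0, 0, -0.02, 0, 0, 0, 0], [0, 0, 0, 0, 0, 0, 0], [0, 0, 0, 0, 0, 0, 0], [0, 0, 0, 0, 0, 0, 0], [0, 0, 0, 0, 0, 0, 0], [0, 0, 0, 0, 0, 0, 0], [0, 0, 0, 0, 0, 0, 0], [0, 0, 0, 0, 0, 0, 0], [0, 0, 0, 0, 0, 0, 0], [0, 0, 0, 0, 0, 0, 0]],
  ],
)

```text
clock: 8.1
eef_pos: [554.0, 114.5, 187.6]
tcp_rot: [-0.698, 0.716, 0.002, -0.002]
contact_force: [-12.0, 5.5, 4.8]
gripper_width: 0.3
grip_force: 6.1
```

Emit:
step_arm(
  increments=[
    [[0, 0, 0, 0, 0, 0, 0], [0, 0, 0, 0, 0, 0, 0], [0, 0, 0, 0, 0, 0, 0], [0, 0, 0, 0, 0, 0, 0]],
  ],
)

```text
clock: 8.6
eef_pos: [553.9, 114.5, 187.6]
tcp_rot: [-0.699, 0.716, 0.002, -0.002]
contact_force: [-12.2, 4.1, 4.9]
gripper_width: 0.1
grip_force: 6.1
```

Emit:
step_arm(
  increments=[
    [[0, 0, 0.3, 0, 0, 0, 0], [0, 0, 0.4, 0, 0, 0, 0], [0, 0, 0.4, 0, 0, 0, 0], [0, 0, 0.4, 0, 0, 0, 0], [0, 0, 0.2, 0, 0, 0, 0], [0, 0, 0, 0, 0, 0, 0]],
  ],
)

```text
clock: 9.35
eef_pos: [488.6, 115.9, 188.5]
tcp_rot: [-0.699, 0.715, -0.001, 0.001]
contact_force: [0.3, -0.9, -1.0]
gripper_width: -0.1
grip_force: 0.0
```

```bash
python3 -c "
from h import *
go(482,115,250);piece('L',252,273)"
```

```text
pos [488.6 115.9 188.5] heading 178.6 zaxis [ 0.002  0.    -1.   ] F [ 0.34 -0.89 -0.98] t 9.35 q [ 0.55  0.23 -0.23  0.   -1.11 -0.57]
tool units [ 0.03  0.16 -1.54]
L angle -0.303 ys 50.0 97.0 x at ends [553.8  97. ] [567.9  50.5]
```

The left lever sprang back out. Moving across to the right one.

Emit:
step_arm(
  increments=[
    [[0, 0.92, 0, -0.2, 0, 0, 0], [0, 0.92, 0, -0.2, 0, 0, 0], [0, 0.92, 0, 0, 0, 0, 0], [0, 0.92, 0, 0, 0, 0, 0], [0, 0.92, 0, 0, 0, 0, 0], [0, 0.92, 0, 0, 0, 0, 0], [0, 0.92, 0, 0, 0, 0, 0], [0, 0.92, 0, 0.2, 0, 0, 0], [0, 0.92, 0, 0.2, 0, 0, 0], [0, 0, 0, 0, 0, 0, 0]],
  ],
)

```text
clock: 10.65
eef_pos: [480.2, -217.5, 186.9]
tcp_rot: [-0.697, 0.717, 0.0, -0.001]
contact_force: [-0.6, 0.1, 0.3]
gripper_width: -0.1
grip_force: 0.0
```

```bash
python3 -c "
from h import *
go(510,-217,187)
c=piece('L full',222,272,204,238);c=piece('R',358,385)
cv2.imwrite('pics/top2.png',c['image'])"
```

```text
pos [ 480.2 -217.5  186.9] heading 178.4 zaxis [-0.001 -0.    -1.   ] F [-0.6   0.11  0.33] t 10.65 q [-0.13  0.28 -0.17  0.   -1.13  0.1 ]
tool units [-0.03 -0.75 -0.  ]
L full angle -0.312 ys 53.0 157.0 x at ends [536.3 157.2] [567.9  52.8]
R few 0
```

View pics/top2.png

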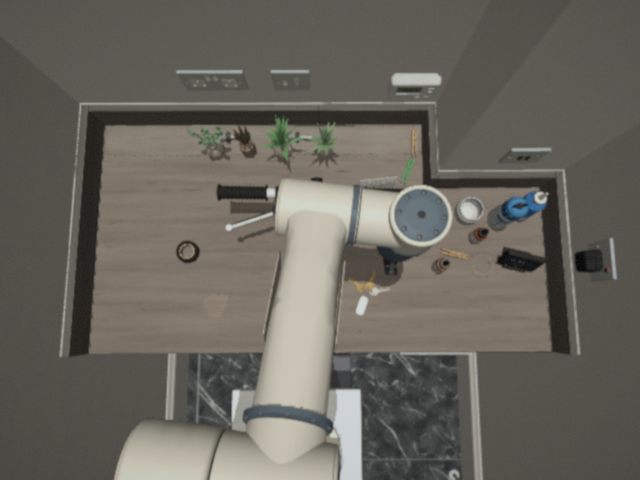

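The left lever is fully back out, with its tip at (228,228). The forearm hides the right one, so I'll go by force and check with the side view.

Emit:
step_arm(
  increments=[
    [[0, 0, -0.25, 0, 0, 0, 0], [0, 0, -0.25, 0, 0, 0, 0], [0, 0, -0.25, 0, 0, 0, 0], [0, 0, 0, 0, 0, 0, 0]],
  ],
)

```text
clock: 11.25
eef_pos: [511.2, -215.6, 187.7]
tcp_rot: [-0.699, 0.715, -0.0, -0.0]
contact_force: [-0.2, -0.6, 0.3]
gripper_width: 0.1
grip_force: 0.0
```

Emit:
step_arm(
  increments=[
    [[0, 0, -0.2, 0, 0, 0, 0], [0, 0, -0.2, 0, 0, 0, 0], [0, 0, 0, 0, 0, 0, 0]],
  ],
)

```text
clock: 11.62
eef_pos: [526.4, -216.4, 187.6]
tcp_rot: [-0.698, 0.716, 0.0, -0.0]
contact_force: [-1.7, 0.4, 1.2]
gripper_width: -0.2
grip_force: 0.9
```

Emit:
step_arm(
  increments=[
    [[0, 0, -0.15, 0, 0, 0, 0], [0, 0, -0.15, 0, 0, 0, 0], [0, 0, 0, 0, 0, 0, 0]],
  ],
)

```text
clock: 12.0
eef_pos: [538.3, -216.9, 187.7]
tcp_rot: [-0.698, 0.716, 0.0, -0.0]
contact_force: [-3.0, -0.4, 0.5]
gripper_width: 0.0
grip_force: 1.6
```

```bash
python3 -c "
from h import *
go(549,-217,187)
c=camera('side');cv2.imwrite('pics/side2.png',cv2.resize(c['image'][150:280,270:450],(720,520),interpolation=cv2.INTER_CUBIC))"
```

```text
pos [ 538.3 -216.9  187.7] heading 178.6 zaxis [-0.001 -0.    -1.   ] F [-2.97 -0.4   0.45] t 12.0 q [-0.11  0.37 -0.03  0.   -1.17  0.09]
tool units [-0.   -0.27  0.02]
```

View pics/side2.png

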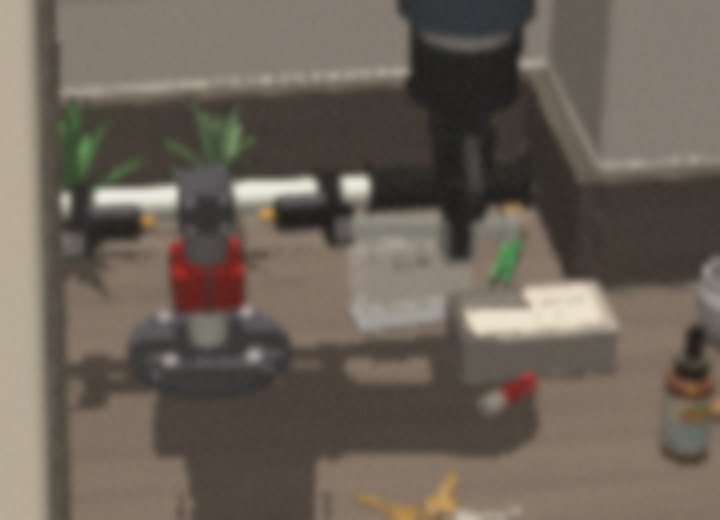

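The side view shows the finger (around (460,240) in the crop) in front of the right blade at about 2/3 of its length, clear of the grip and housing. On towards the stop.

Emit:
step_arm(
  increments=[
    [[0, 0, -0.1, 0, 0, 0, 0], [0, 0, -0.1, 0, 0, 0, 0], [0, 0, 0, 0, 0, 0, 0]],
  ],
)

```text
clock: 12.42
eef_pos: [546.3, -217.0, 187.8]
tcp_rot: [-0.698, 0.716, 0.0, -0.0]
contact_force: [-4.5, -3.6, -0.9]
gripper_width: 0.1
grip_force: 2.0
```

Emit:
step_arm(
  increments=[
    [[0, 0, -0.05, 0, 0, 0, 0], [0, 0, 0, 0, 0, 0, 0]],
  ],
)

```text
clock: 12.68
eef_pos: [546.9, -217.1, 187.7]
tcp_rot: [-0.698, 0.716, 0.001, -0.001]
contact_force: [-7.9, -2.5, 2.1]
gripper_width: 0.3
grip_force: 4.1
```

Emit:
step_arm(
  increments=[
    [[0, 0, -0.03, 0, 0, 0, 0], [0, 0, 0, 0, 0, 0, 0]],
  ],
)

```text
clock: 12.92
eef_pos: [547.2, -217.1, 187.7]
tcp_rot: [-0.698, 0.716, 0.002, -0.002]
contact_force: [-11.6, -2.6, 4.0]
gripper_width: 0.1
grip_force: 5.6
```

Emit:
step_arm(
  increments=[
    [[0, 0, -0.01, 0, 0, 0, 0], [0, 0, 0, 0, 0, 0, 0], [0, 0, 0, 0, 0, 0, 0], [0, 0, 0, 0, 0, 0, 0]],
  ],
)

```text
clock: 13.42
eef_pos: [547.3, -217.1, 187.6]
tcp_rot: [-0.698, 0.716, 0.002, -0.002]
contact_force: [-12.0, -1.9, 4.0]
gripper_width: -0.2
grip_force: 6.0
```

Run:
```python
from h import *
go(548,-217,187)
c=camera('side');Q=[]
hsv=cv2.cvtColor(c['image'],cv2.COLOR_BGR2HSV)
for u in range(358,382):
    col=[]
    for v in range(190,225):
        p=world(c,u,v)
        if hsv[v,u,2]>90 and 122<p[2]<145 and 530<p[0]<590: col.append(v)
    if col: Q.append(world(c,u,np.mean(col),130)[:2])
Q=np.array(Q);print(len(Q))
if len(Q)>3:
    a=np.polyfit(Q[:,1],Q[:,0],1);print('angle',np.arctan(a[0]),Q[[0,-1]].round(1))
cv2.imwrite('pics/side3.png',cv2.resize(c['image'][180:245,340:430],(720,520),interpolation=cv2.INTER_CUBIC))
```

```text
pos [ 547.3 -217.1  187.6] heading 178.6 zaxis [-0.006  0.    -1.   ] F [-11.99  -1.93   4.05] t 13.425 q [-0.11  0.39  0.    0.   -1.19  0.09]
tool units [-0.   -0.02  0.02]
24
angle 0.23843140482696598 [[ 567.9 -150.7]
 [ 522.  -206.8]]
```

View pics/side3.png

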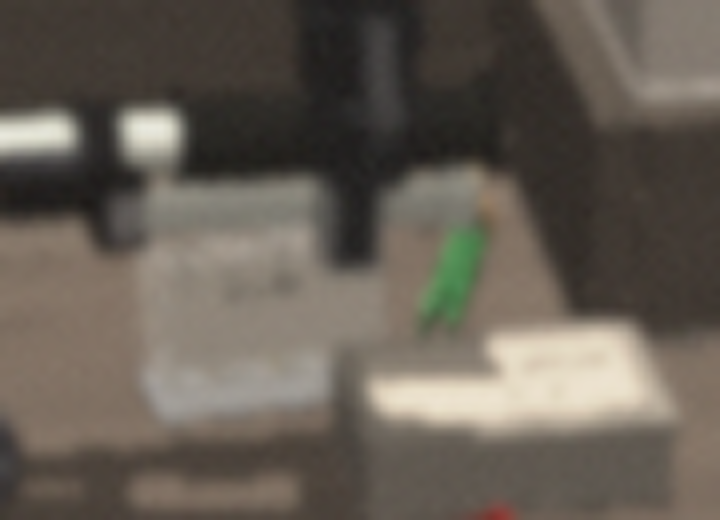

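The pressed blade shows as the grey strip from about (150,208) to (430,203) in the crop, on both sides of the finger and in line with the grip. My mask picked up clutter, so I'll check the angle from those two points and then hand in if it agrees.

Run:
```python
from h import *
c=camera('side')
P=[world(c,340+u/8,180+v/8,130) for u,v in((150,208),(300,205),(430,203))]
print(np.round(P,1)); d=P[0]-P[2]; a=np.arctan(d[0]/d[1]);print('angle',a,'F',state()['contact_force'])
if abs(a-0.05)<0.06 and state()['contact_force'][0]<-8: print(hand_in())
```

```text
[[ 567.6 -152.8  130. ]
 [ 562.7 -204.5  130. ]
 [ 558.1 -249.2  130. ]]
angle 0.097906387222796 F [-12.39276282  -1.59625078   4.87399063]
the job is handed in; nothing more can be done
None
```

I pressed the left lever to its stop at about 12 N, held it for over a second, and it sprang fully back out. I then pressed the right lever until it went solid and handed the job in at about 14 s, still holding it there at about 12 N; the camera put its blade within about 0.04 rad of the expected stop angle.

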